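Raise the test-bench guard window to its marker

TASK

Push the counterweighted window of the sloping test guard up from beneath its lip with the fingertips until the pointed tab at the end of the lip stands level with the point of the marker clip on the side rail, then draw the fingers away and leave it standing there. Do not pinch the lip or press on its upper side, do not push the marker clip along its rail, and leave the other things on the bench where they stand.

Things in the scene. Friction and masses are not known exactly. Their poses are not given: they have to be found in the camera images.
- guard: Grey bench guard, fixed, 318 mm wide, 430 high, open-backed; its sloping front (own -x; own z up) faces the robot's right side. Origin: bench, mid-width, below the lip's root at window-down. The front leans back 35 deg: 'up the slope' = (sin 35, 0, cos 35), 'out of the front' = (-cos 35, 0, sin 35) in own axes. Side rails, 28 mm wide, at own y = +-145 mm, stand 8 mm out of the pane's face.
- sash (a joint): Travel of the clear window up the slope in m: 0 fully down, 0.185 at the upper stop. It starts 0 to 40 mm up. Counterweights hidden in the rails balance it: it stays wherever it is left, and takes about 2 to 7 N along the slope to move, either way.
- lip_under (a point): Point moving with the window: middle of the lip's width, on its underside, where it meets the pane's face; 123 mm above the bench when fully down. From here the lip, an aluminium flange 200 mm wide and 6 mm thick, stands 40 mm out of the front (so it rises 35 deg outwards). The space beneath is free; the fixed apron below lies 16 mm behind the pane's face.
- tab_tip (a point): Tip of the small flat pointed tab at the left-hand end (seen facing the guard's front; own +y, the end nearer the robot) of the lip, pointing sideways to that rail; 117 mm from the middle, 16 mm out of the pane's face and 12 mm up the slope from lip_under. Moves with the window.
- marker_tip (a point): Point of the dark steel marker clip (26 mm long, clamp screw on its outer side) on the left-hand rail (own +y, the rail nearer the robot), pointing sideways to the tab; 123 mm from the middle, 16 mm out. It sits somewhere new each time, 38 to 153 mm up the slope from where the tab starts. When the window is right the two points face each other, 6 mm apart.
- tool_can: Bystander: dark steel can, 84 mm in diameter and 105 mm high, with tool shafts standing up to about 200 mm, on the bench behind the guard. Origin at the centre of its underside.
- wrench: Bystander: steel wrench, 170 mm long, lying on the bench in front of the guard. Origin under its middle.
- jar: Bystander: glass jar with steel lid, 64 mm in diameter and 75 mm high, in front of the guard's far rail. Origin at the centre of its underside.
- valve: Bystander: brass valve, 60 mm foot, 100 mm high, standing inside the guard behind the window. Origin at the centre of its underside.
- lip_top (a point): Point moving with the window: middle of the sloping aluminium cover on the lip's upper side, which runs from the lip's outer edge up to the pane 36 mm up the slope from the root, so that the lip is a wedge. Not to be pinched or pressed.

How it is judged:
By the outcome, as a careful person would: the job done as asked, in the order asked, and still so for the second after the job is handed in, with the robot touching nothing.
It also fails if it takes over 48 s, if anything falls off the work surface, if the arm or the gripper's body presses on something with over 40 N, if the wrist force passes 120 N, or if a joint passes its speed limit or range.

ROBOT

A 7-joint arm with a two-finger parallel gripper is mounted at the origin on the work surface. World frame = base frame: x ahead of the robot, y to its left, z up, the work surface at z = 0. Lengths are in m, angles in rad, forces in N, time in s.
With the tool pointing down it reaches from about 0.4 to 0.925 m from the base axis. Payload 5.6 kg.
Tool frame: the origin (TCP) lies on the centre line of the jaws, within the pads' length; the fingertips stand 11 mm ahead of it and the grasp point (between the pads) lies 8 mm behind it; z points along the fingers, y is the line along which they close (so a half turn about z gives the same grasp; the last joint's range is limited). The gripper opens to 85 mm and grips with 20 to 120 N. Pads are 22 mm wide; open, the fingers measure 114 mm over their backs; the gripper's body (76 mm by 85 mm) begins 54 mm behind the grasp point. The pads swing forward as they close: fully open they stand 13 mm farther back than shut.
Start: joints at [-1.237, 0.468, -0.012, 1.603, 0.006, 1.071, -0.056], TCP at [0.239, 0.604, 0.213] pointing down, gripper open.
Joint ranges: [-2.53, 2.53], [-0.31, 2.02], [-1.57, 1.55], [0.28, 2.44], [-1.29, 4.43], [0.15, 1.84], [-2.92, 2.92]. Speed limits (rad/s): [2.57, 2.57, 3.14, 3.14, 3.14, 3.14, 3.14].

INTERFACE

Orientations are given as a 3x3 rotation matrix whose columns are the frame's x, y, z axes.
In Python, from workcell import state, cams, hand_in gives the robot as it stands.
- The arm moves only by the shell command python3 -m pendant 'ROWS'. ROWS is JSON, a list of rows, each an object of numbers: "x", "y", "z": the shift along the tool's x, y, z in mm; "ax", "ay", "az": the turn, a rotation vector about the tool's x, y, z in rad; "fingers": the finger opening in mm, from 0 to 85.4. In form: [{"x": .., "y": .., "z": .., "ax": .., "ay": .., "az": .., "fingers": ..}, ...]. A call has 1 to 5 rows; each row is the pose to reach, as a shift and turn from the pose commanded when the call began, along the tool's axes at that moment; what a row does not reach only later rows make up. A row lasts 1/10 s, in which the tool goes at most 50 mm and 8.59 degrees, less where a joint would pass 70% of its speed; a pose out of reach is approached as far as the arm can. A call with a gripper value outside its range is refused whole. The fingers move at their own pace and stop on an object; the grip force is fixed at half the most. Time passes only in rows, so rows that repeat a pose let the fingers close. It gives the time, the measured TCP pose, the force, the opening and the grip force at its end, in the units of the state.
- state(): the state, without advancing time (a new reading comes with each control period).
- cams.get_image(name): name is "scene" or "top"; returns a dict with "frame" (384x512x3 uint8, blue, green, red), "depth" (384x512 float32, m along the optical axis (not along the pixel's ray), 0 where there is no reading), "fx", "fy", "cx", "cy" (pixels), "R" (3x3) and "t" (3): a world point X has camera coordinates R X + t. Camera axes: x right, y down, z forward; pixel columns grow to the right and rows downward; lengths in m; the calibration is good to about 2 mm. A picture is of the moment at which its call begins.
- hand_in(): hands the job in; it is judged then, once.
The state is a dict: "time_s": time; "q": joint angles; "qd": joint speeds; "tau": joint torques, N m; "eef_pos": TCP position; "orientation": TCP orientation; "force": force on the tool from outside, world axes, zero at the start; "moment": the same for the moment, N m; "finger_gap": opening from 0.0 (shut) to 1.0 (fully open); "grasp_force": force on a finger pad.
Only numpy, scipy, OpenCV 4.12 (cv2) and the standard library are available. Lean on these libraries where they do the work, as an engineer would, in place of code of your own. Each camera call takes 0.05 s, during which the arm holds its last target. There are 200 camera calls.

## Working session

There is one attempt and no reset: what is moved stays moved. The work goes in short steps, Python scripts to look and compute and a shell command to move; the robot and the scene stay as the last step left them, time stands still between calls to the robot, and variables do not carry over. Pictures are saved under pics/ and viewed, at most 10 in all, crops included, and the job is handed in when it is done.

```bash
mkdir -p pics; ls; python3 - <<'E'
from workcell import state,cams
import cv2,numpy as np
for n in("scene","top"):
    d=cams.get_image(n);cv2.imwrite(f"pics/{n}0.png",d["frame"]);np.savez(f"{n}0.npz",**d)
    print(n,d["fx"],d["cx"],d["cy"],(-d["R"].T@d["t"]).round(3),d["R"].round(3).tolist())
s=state();print(s["time_s"],s["eef_pos"],s["orientation"],s["force"])
E
```

```text
pics
scene 398.67706282860473 258.68568074549256 190.6452425181133 [0.666 0.538 0.972] [[-0.991, 0.134, -0.003], [0.115, 0.845, -0.523], [-0.067, -0.519, -0.852]]
top 373.2583839280677 254.43610979197652 191.67519313427061 [0.441 0.021 1.106] [[-0.027, -0.999, 0.025], [-0.991, 0.023, -0.131], [0.13, -0.028, -0.991]]
0.1 [0.23904777 0.60386292 0.21181806] [[-9.29810113e-01  3.68039299e-01 -4.77206941e-04]
 [ 3.68039586e-01  9.29808822e-01 -1.55492737e-03]
 [-1.28563155e-04 -1.62141824e-03 -9.99998677e-01]] [0.04952942 0.90097343 0.27361623]
```

View pics/scene0.png

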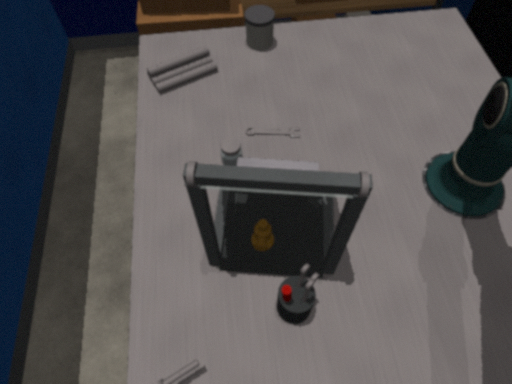

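View pics/top0.png

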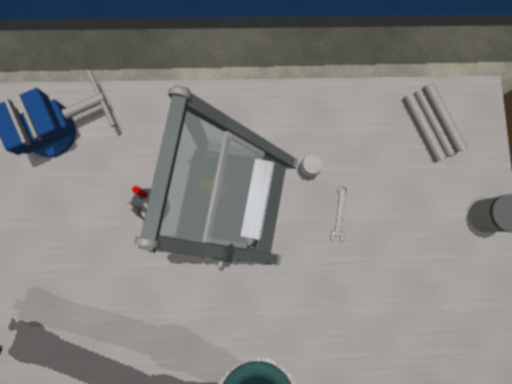

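The scene view shows the guard from behind, at about (275,220). The top view shows its front facing image right (world -y), with the light lip at (258,198), the jar at (311,167), the wrench at (339,213) and a dark clip at about (225,257). I'll enlarge the guard.

```bash
cat > h.py <<'E'
import numpy as np,cv2
def load(n): return dict(np.load(n+".npz"))
def pt(d,u,v,z=None):
    z=float(d["depth"][int(round(v)),int(round(u))]) if z is None else z
    return d["R"].T@(np.array([(u-d["cx"])/d["fx"]*z,(v-d["cy"])/d["fy"]*z,z])-d["t"])
def ray(d,u,v):
    return -d["R"].T@d["t"], d["R"].T@np.array([(u-d["cx"])/d["fx"],(v-d["cy"])/d["fy"],1])
def proj(d,X):
    c=d["R"]@np.asarray(X)+d["t"]; return np.array([d["fx"]*c[0]/c[2]+d["cx"],d["fy"]*c[1]/c[2]+d["cy"]])
E
python3 - <<'E'
from h import *
d=load("top0")
c=d["frame"][80:280,130:330]
c=cv2.convertScaleAbs(c,alpha=1.6,beta=20)
cv2.imwrite("pics/topc.png",cv2.resize(c[100:190,50:170],None,fx=6,fy=6,interpolation=cv2.INTER_CUBIC))
for u,v in[(180,92),(148,243),(294,162),(277,259),(258,198),(270,162),(246,236),(270,200),(250,197),(264,235),(225,256),(311,165),(339,213)]:
    print(u,v,pt(d,u,v).round(3))
E
```

```text
180 92 [0.724 0.138 0.426]
148 243 [0.442 0.196 0.424]
294 162 [ 0.669 -0.129  0.02 ]
277 259 [ 0.387 -0.069  0.024]
258 198 [ 0.547 -0.014  0.173]
270 162 [ 0.639 -0.047  0.173]
246 236 [0.453 0.019 0.174]
270 200 [ 0.554 -0.052  0.053]
250 197 [0.549 0.007 0.177]
264 235 [ 0.456 -0.032  0.05 ]
225 256 [0.407 0.068 0.235]
311 165 [ 0.648 -0.169  0.076]
339 213 [ 0.515 -0.258  0.009]
```

View pics/topc.png

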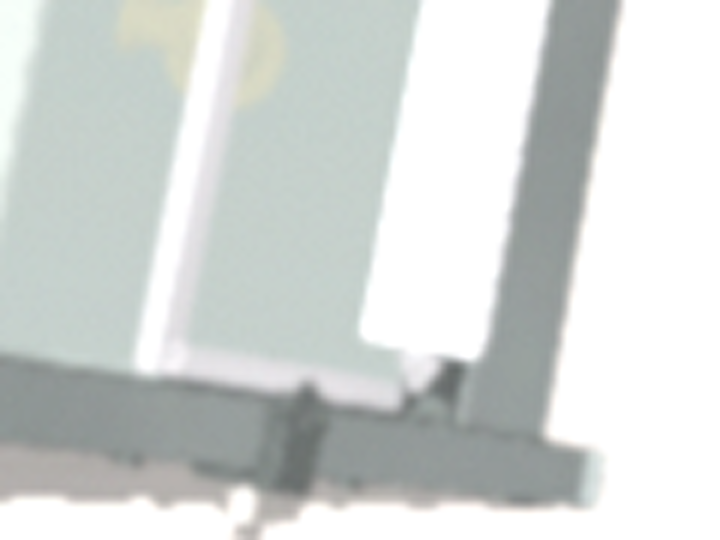

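In the crop (origin (180,180), scale 6), the pale tab next to the lip's near end has its tip at about (408,405), which is full-image pixel (248,247.5). The marker clip's dark point is at about (311,382), or pixel (231.8,243.7). The lip cover shows as a clean light rectangle, and it's level, so I'll fit the guard pose from it.

```bash
cat >> h.py <<'E'
S,C=np.sin(np.radians(35)),np.cos(np.radians(35))
def cover(d):
    """points on lip cover -> rect in world xy, z"""
    v,u=np.mgrid[100:300,140:340]; z=d["depth"][100:300,140:340]
    P=np.stack([(u-d["cx"])/d["fx"]*z,(v-d["cy"])/d["fy"]*z,z],-1)-d["t"]
    P=P@d["R"]
    g=d["frame"][100:300,140:340].min(-1)
    m=(g>175)&(P[...,2]>.12)&(P[...,2]<.34)
    n,l,st,_=cv2.connectedComponentsWithStats(m.astype(np.uint8)); k=1+np.argmax(st[1:,4]); m=l==k
    zc=np.median(P[m][:,2])
    Q=[]
    for uu,vv in zip(u[m],v[m]):
        o,r=ray(d,uu,vv); Q.append((o+r*(zc-o[2])/r[2])[:2])
    return np.array(Q),zc,m.sum(),P[m]
E
python3 - <<'E'
from h import *
d=load("top0")
Q,zc,n,P=cover(d)
r=cv2.minAreaRect((Q*1000).astype(np.float32)); print(n,zc,np.percentile(P[:,2],[5,50,95]),r,cv2.boxPoints(r).round(0).tolist())
# guard frame
b=cv2.boxPoints(r)/1000; e=[b[1]-b[0],b[2]-b[1]]; e=max(e,key=np.linalg.norm); ey=e/np.linalg.norm(e); ey=-ey*np.sign(ey[0])
ex=np.array([ey[1],-ey[0]]); print("ex",ex,"ey",ey)
c=np.array(r[0])/1000
h=zc-.0287; s=(h-.123)/C; root=np.array([*(c+ex*.004),h]); print("h,s,root",h,s,root)
X,Y=np.array([*ex,0]),np.array([*ey,0]);up=S*X+C*np.array([0,0,1]);out=-C*X+S*np.array([0,0,1])
tab=root+.117*Y+.016*out+.012*up
print("tab pred",tab,proj(d,tab))
def hit(u,v):
    o,r=ray(d,u,v);p=o+r*(np.dot(root+.016*out-o,out)/np.dot(r,out));return p
for nm,(u,v) in dict(tab=(248,247.3),mark=(231.8,243.7)).items():
    p=hit(u,v);q=p-root;print(nm,p,"y",q@Y,"up",q@up)
sc=load("scene0");print("scene px tab,",proj(sc,tab))
rows=[(t,proj(d,tab+.006*Y+t*up).round(1).tolist()) for t in(.04,.06,.08,.1)];print(rows)
np.savez("g.npz",root=root,X=X,Y=Y,up=up,out=out,s=s)
# rail/corner checks
orig=root-(root@up*0); 
for y in(.159,-.159):
    print("rail outer pred top corner",y)
E
```

```text
1379 0.17314861462552464 [0.17009179 0.17314861 0.17603401] ((546.4486083984375, -10.355796813964844), (45.286224365234375, 197.9955291748047), 77.8812255859375) [[445.0, -12.0], [638.0, -53.0], [648.0, -9.0], [454.0, 33.0]]
ex [0.20993888 0.97771454] ey [-0.97771454  0.20993888]
h,s,root 0.14444861462552464 0.02618392369897779 [ 0.54728836 -0.00644494  0.14444861]
tab pred [0.43158921 0.01203309 0.16345566] [248.95571728 244.41547273]
tab [0.42454402 0.01460913 0.16494032] y 0.12442899802785781 up 0.013812434815810036
mark [0.43490125 0.05279128 0.22136021] y 0.12231849692658132 up 0.08268839997881992
scene px tab, [325.89893439 170.96758996]
[(0.04, [239.3, 245.3]), (0.06, [234.4, 244.4]), (0.08, [229.4, 243.6]), (0.1, [224.1, 242.7])]
rail outer pred top corner 0.159
rail outer pred top corner -0.159
```

Cover fit: 198 × 45 mm (given 200 × ~50) and level. The sash is about 26 mm up, and the marker about 70 mm up the slope from the tab, within the stated 38–153 mm. The plan is to go over the guard high up, then come in from the front with shut fingers roughly parallel to the lip's underside.

```bash
cat >> h.py <<'E'
def go(p,z=None,phi=0,pitch=25,sgn=1,tool=None):
    """shift (mm) and rotvec from the present pose to TCP p; pitch deg down, heading phi deg from own X toward -Y"""
    from workcell import state
    from scipy.spatial.transform import Rotation as Ro
    s=state();R=np.array(s["orientation"]);g=load("g");X,Y=g["X"],g["Y"]
    f,t=np.radians(phi),np.radians(pitch); hd=np.cos(f)*X-np.sin(f)*Y; sd=sgn*(np.cos(f)*Y+np.sin(f)*X)
    zt=np.cos(t)*hd-np.sin(t)*np.array([0,0,1]); T=np.stack([np.cross(sd,zt),sd,zt],1)
    print("t",s["time_s"],"pos",np.round(s["eef_pos"],3),"q",np.round(s["q"],2),"F",np.round(s["force"],1))
    print("shift",(R.T@(np.array(p)-s["eef_pos"])*1000).round(0),"turn",Ro.from_matrix(R.T@T).as_rotvec().round(2))
E
python3 - <<'E'
from h import *
for sg in(1,-1): go([.42,.35,.55],sgn=sg)
E
```

```text
t 0.1 pos [0.239 0.604 0.212] q [-1.24  0.47 -0.01  1.6   0.01  1.07 -0.06] F [0.  0.9 0.3]
shift [-262. -170. -338.] turn [-0.97 -0.82 -1.53]
t 0.1 pos [0.239 0.604 0.212] q [-1.24  0.47 -0.01  1.6   0.01  1.07 -0.06] F [0.  0.9 0.3]
shift [-262. -170. -338.] turn [-0.79  0.94  1.24]
```

```bash
python3 -m pendant '[{"x":-20,"y":-15,"z":-50,"fingers":0},{"x":-45,"y":-30,"z":-100,"fingers":0},{"x":-75,"y":-50,"z":-145,"fingers":0},{"x":-100,"y":-65,"z":-190,"fingers":0},{"x":-130,"y":-85,"z":-225,"fingers":0}]'
python3 -m pendant '[{"x":-30,"y":-20,"z":-35,"fingers":0},{"x":-60,"y":-40,"z":-70,"fingers":0},{"x":-90,"y":-60,"z":-100,"fingers":0},{"x":-130,"y":-85,"z":-115,"fingers":0},{"x":-130,"y":-85,"z":-115,"fingers":0}]'
python3 - <<'E'
from h import *
go([.47,-.02,.57]); go([.45,-.32,.50],sgn=-1)
E
```

```text
t 0.1 pos [0.239 0.604 0.212] q [-1.24  0.47 -0.01  1.6   0.01  1.07 -0.06] F [0.  0.9 0.3]
shift [-444. -496. -357.] turn [-0.97 -0.82 -1.53]
t 0.1 pos [0.239 0.604 0.212] q [-1.24  0.47 -0.01  1.6   0.01  1.07 -0.06] F [0.  0.9 0.3]
shift [-536. -782. -287.] turn [-0.79  0.94  1.24]invalid input at $[0]: expected keys x, y, z, ax, ay, az, fingers
invalid input at $[0]: expected keys x, y, z, ax, ay, az, fingers
```

```bash
python3 -m pendant '[{"x":-20,"y":-15,"z":-40,"ax":0,"ay":0,"az":0,"fingers":0},{"x":-45,"y":-30,"z":-80,"ax":0,"ay":0,"az":0,"fingers":0},{"x":-75,"y":-50,"z":-115,"ax":0,"ay":0,"az":0,"fingers":0},{"x":-100,"y":-65,"z":-150,"ax":0,"ay":0,"az":0,"fingers":0},{"x":-130,"y":-85,"z":-185,"ax":0,"ay":0,"az":0,"fingers":0}]'
python3 -m pendant '[{"x":-25,"y":-20,"z":-35,"ax":0,"ay":0,"az":0,"fingers":0},{"x":-50,"y":-35,"z":-70,"ax":0,"ay":0,"az":0,"fingers":0},{"x":-80,"y":-50,"z":-100,"ax":0,"ay":0,"az":0,"fingers":0},{"x":-105,"y":-70,"z":-130,"ax":0,"ay":0,"az":0,"fingers":0},{"x":-130,"y":-85,"z":-150,"ax":0,"ay":0,"az":0,"fingers":0}]'
python3 - <<'E'
from h import *
go([.47,-.02,.57]); go([.45,-.32,.50],sgn=-1)
E
```

```text
time_s: 0.6
eef_pos: [0.3287, 0.4768, 0.3985]
orientation: [[-0.93, 0.367, -0.001], [0.367, 0.93, -0.0], [0.0, -0.0, -1.0]]
force: [0.8, 0.8, -1.2]
finger_gap: 0.143
grasp_force: 0.0
time_s: 1.1
eef_pos: [0.4191, 0.3492, 0.5498]
orientation: [[-0.93, 0.369, 0.002], [0.369, 0.93, 0.002], [-0.001, 0.002, -1.0]]
force: [0.3, 0.6, -0.2]
finger_gap: -0.001
grasp_force: 0.0
t 1.1 pos [0.419 0.349 0.55 ] q [-0.89  0.14  0.16  1.31 -0.02  1.7   0.46] F [ 0.3  0.6 -0.2]
shift [-183. -324.  -21.] turn [-0.97 -0.82 -1.53]
t 1.1 pos [0.419 0.349 0.55 ] q [-0.89  0.14  0.16  1.31 -0.02  1.7   0.46] F [ 0.3  0.6 -0.2]
shift [-275. -611.   49.] turn [-0.79  0.93  1.24]
```

```bash
python3 -m pendant '[{"x":-20,"y":-40,"z":-5,"ax":0,"ay":0,"az":0,"fingers":0},{"x":-45,"y":-80,"z":-5,"ax":0,"ay":0,"az":0,"fingers":0},{"x":-70,"y":-120,"z":-5,"ax":0,"ay":0,"az":0,"fingers":0},{"x":-90,"y":-160,"z":-5,"ax":0,"ay":0,"az":0,"fingers":0},{"x":-115,"y":-200,"z":-5,"ax":0,"ay":0,"az":0,"fingers":0}]' | head -3
python3 -m pendant '[{"x":-20,"y":-40,"z":0,"ax":0,"ay":0,"az":0,"fingers":0},{"x":-45,"y":-80,"z":0,"ax":0,"ay":0,"az":0,"fingers":0},{"x":-60,"y":-120,"z":0,"ax":0,"ay":0,"az":0,"fingers":0},{"x":-75,"y":-165,"z":0,"ax":0,"ay":0,"az":0,"fingers":0},{"x":-90,"y":-210,"z":0,"ax":0,"ay":0,"az":0,"fingers":0}]'|head -3
python3 -m pendant '[{"x":-20,"y":-40,"z":0,"ax":0,"ay":0,"az":0,"fingers":0},{"x":-40,"y":-80,"z":0,"ax":0,"ay":0,"az":0,"fingers":0},{"x":-55,"y":-120,"z":0,"ax":0,"ay":0,"az":0,"fingers":0},{"x":-65,"y":-160,"z":0,"ax":0,"ay":0,"az":0,"fingers":0},{"x":-70,"y":-200,"z":0,"ax":0,"ay":0,"az":0,"fingers":0}]'|head -3
python3 - <<'E'
from h import *
for sg in(1,-1):go([.45,-.32,.45],sgn=sg)
E
```

```text
time_s: 1.6
eef_pos: [0.4512, 0.1207, 0.5524]
orientation: [[-0.93, 0.367, -0.0], [0.367, 0.93, 0.0], [0.0, 0.0, -1.0]]
time_s: 2.1
eef_pos: [0.4574, -0.1077, 0.5523]
orientation: [[-0.93, 0.368, -0.0], [0.368, 0.93, 0.0], [0.0, 0.0, -1.0]]
time_s: 2.6
eef_pos: [0.4494, -0.3189, 0.5519]
orientation: [[-0.93, 0.367, -0.001], [0.367, 0.93, 0.0], [0.001, -0.0, -1.0]]
t 2.6 pos [ 0.449 -0.319  0.552] q [-0.13  0.17  0.85  1.32 -0.13  1.71  1.89] F [ 0.1  0.3 -0.3]
shift [ -1.  -1. 102.] turn [-0.97 -0.82 -1.53]
t 2.6 pos [ 0.449 -0.319  0.552] q [-0.13  0.17  0.85  1.32 -0.13  1.71  1.89] F [ 0.1  0.3 -0.3]
shift [ -1.  -1. 102.] turn [-0.79  0.93  1.24]
```

```bash
cat > ik.py <<'E'
from h import *
from scipy.optimize import least_squares
from scipy.spatial.transform import Rotation as Ro
L0=np.array([-2.53,-.31,-1.57,.28,-1.29,.15,-2.92]);L1=np.array([2.53,2.02,1.55,2.44,4.43,1.84,2.92])
def fk(q,l):
    s=[-1,1,-1,1,-1,1,-1]  # joint signs
    R=np.eye(3);p=np.array([0,0,l[0]]);e=np.array([0,0,1.])
    def r(ax,a): return Ro.from_rotvec(np.array(ax)*a).as_matrix()
    R=r([0,0,s[0]*q[0]],1)@r([0,q[1],0],1); R=R@r([0,0,s[2]*q[2]],1); p=p+R@np.array([l[4],0,l[1]])
    R=R@r([0,q[3],0],1); p=p+R@np.array([l[5],0,0]); R=R@r([0,0,s[4]*q[4]],1); p=p+R@e*l[2]
    R=R@r([0,q[5],0],1)@r([0,0,s[6]*q[6]],1); p=p+R@e*l[3]
    return p,R
E
python3 - <<'E'
from ik import *
from workcell import state
s=state();D=[([-1.237,.468,-.012,1.603,.006,1.071,-.056],[.239,.604,.213]),([-.89,.14,.16,1.31,-.02,1.70,.46],[.419,.349,.55]),(s["q"],s["eef_pos"])]
f=lambda l:np.concatenate([fk(q,l)[0]-p for q,p in D])
r=least_squares(f,[.3,.4,.4,.2,0,0]);print(r.x.round(3),(r.fun*1000).round(1))
for q,p in D: print(fk(q,r.x)[1].round(2).tolist())
print(np.round(s["orientation"],2).tolist())
np.save("l.npy",r.x)
E
```

```text
[ 4.549  0.281  0.436  4.409  0.108 -0.092] [-33.4  10.9   0.2 -17.5   9.4  -2.3   5.4  -4.3   2. ]
[[-0.37, -0.93, -0.0], [-0.93, 0.37, -0.0], [0.0, 0.0, -1.0]]
[[-0.37, -0.93, -0.0], [-0.93, 0.37, -0.01], [0.01, 0.0, -1.0]]
[[-0.37, -0.93, -0.0], [-0.93, 0.37, 0.0], [0.0, 0.0, -1.0]]
[[-0.93, 0.37, -0.0], [0.37, 0.93, 0.0], [0.0, -0.0, -1.0]]
```

```bash
cat >> ik.py <<'E'
def fk(q,l):
    def rz(a): return Ro.from_euler('z',-a).as_matrix()
    def ry(a): return Ro.from_euler('y',a).as_matrix()
    R=rz(q[0]);p=np.array([0,0,l[0]])+R@[0,l[6],0]
    R=R@ry(q[1])@rz(q[2]);p=p+R@[l[4],l[7],l[1]]
    R=R@ry(q[3]);p=p+R@[l[5],0,0];R=R@rz(q[4]);p=p+R@[0,l[8],l[2]]
    R=R@ry(q[5]);p=p+R@[l[9],l[10],l[3]];R=R@rz(q[6])
    return p,R@Ro.from_euler('z',90,degrees=True).as_matrix()
P0=np.array([.365,.395,.385,.35,0.02,-.02,0.03,0,0,0.0,0])
E
python3 - <<'E'
from ik import *
from workcell import state
s=state();D=[([-1.237,.468,-.012,1.603,.006,1.071,-.056],[.239,.604,.213]),([-.89,.14,.16,1.31,-.02,1.70,.46],[.419,.349,.55]),(s["q"],s["eef_pos"])]
f=lambda l:np.concatenate([(fk(q,l)[0]-p)/.002 for q,p in D]+[(l-P0)/.1])
r=least_squares(f,P0);l=r.x;print(l.round(3),(r.fun[:9]*2).round(1))
np.save("l.npy",l)
g=load("g");root,X,Y,up,out=[g[k] for k in("root","X","Y","up","out")]
def T(phi,pitch,sgn):
    f_,t=np.radians(phi),np.radians(pitch); hd=np.cos(f_)*X-np.sin(f_)*Y; sd=sgn*(np.cos(f_)*Y+np.sin(f_)*X)
    zt=np.cos(t)*hd-np.sin(t)*np.array([0,0,1]); return np.stack([np.cross(sd,zt),sd,zt],1)
rng=np.random.default_rng(0)
for phi in(-15,0,20,40):
  for pitch in(15,27):
    for sgn in(1,-1):
      R=T(phi,pitch,sgn)
      for d in(0.,.07):
        p=root+.022*out-.014*up-.0*R[:,2]+d*up
        best=None
        for k in range(6):
            q0=np.array(s["q"]) if k==0 else rng.uniform(L0,L1)
            F=lambda q:np.concatenate([(fk(q,l)[0]-p)*5,(fk(q,l)[1]-R).ravel(),.003*(q-np.array(s["q"]))])
            o=least_squares(F,np.clip(q0,L0+.01,L1-.01),bounds=(L0,L1));e=np.linalg.norm(o.fun[:12])
            if best is None or e<best[0]-.003: best=(e,o.x)
        print(phi,pitch,sgn,d,round(best[0],3),best[1].round(2))
E
```

```text
[ 0.342  0.518  0.472  0.36   0.009  0.001 -0.027  0.016 -0.011  0.006
 -0.011] [-0.9  0.5  0.  -0.3 -0.7 -0.2 -0.1 -0.9  0.2]
-15 15 1 0.0 0.0 [ 0.33  0.98  0.33  1.6  -1.08  1.84 -1.93]
-15 15 1 0.07 0.0 [ 0.27  0.87  0.34  1.66 -1.12  1.84 -2.01]
-15 15 -1 0.0 0.0 [ 0.33  0.98  0.33  1.6  -1.08  1.84  1.21]
-15 15 -1 0.07 0.0 [ 0.27  0.87  0.34  1.66 -1.12  1.84  1.13]
-15 27 1 0.0 0.0 [ 0.07  0.93  0.66  1.68 -1.15  1.84 -1.89]
-15 27 1 0.07 0.0 [ 0.    0.82  0.67  1.72 -1.16  1.84 -1.99]
-15 27 -1 0.0 0.0 [ 0.15  0.89  0.54  1.68 -1.1   1.77  1.21]
-15 27 -1 0.07 0.0 [ 0.07  0.79  0.57  1.71 -1.12  1.78  1.12]
0 15 1 0.0 0.0 [ 0.28  0.94  0.48  1.81 -1.29  1.81 -1.87]
0 15 1 0.07 0.0 [ 0.25  0.8   0.43  1.87 -1.29  1.75 -1.96]
0 15 -1 0.0 0.0 [ 0.28  0.94  0.47  1.81 -1.29  1.8   1.27]
0 15 -1 0.07 0.0 [ 0.25  0.8   0.43  1.87 -1.29  1.75  1.18]
0 27 1 0.0 0.0 [ 1.45  1.55 -1.49  1.85  0.51  1.    2.92]
0 27 1 0.07 0.0 [ 1.41  1.4  -1.5   1.88  0.37  0.92  2.92]
0 27 -1 0.0 0.0 [ 0.17  0.82  0.57  1.87 -1.24  1.66  1.2 ]
0 27 -1 0.07 0.0 [ 0.07  0.7   0.61  1.91 -1.25  1.66  1.1
[... 280 characters left out ...]
5  2.1   0.34  0.52  2.92]
20 27 1 0.07 0.0 [ 1.54  1.21 -1.41  2.13  0.19  0.47  2.92]
20 27 -1 0.0 0.0 [ 0.67  0.65 -0.01  2.1  -1.29  1.17  1.14]
20 27 -1 0.07 0.0 [ 0.67  0.52 -0.11  2.13 -1.29  1.12  1.02]
40 15 1 0.0 0.0 [ 1.78  1.67 -1.3   2.38  1.59  0.15  1.83]
40 15 1 0.07 0.001 [ 1.7   1.63 -1.39  2.44  2.17  0.21  1.13]
40 15 -1 0.0 0.0 [ 1.64  1.31 -1.06  2.29 -1.29  0.3   1.44]
40 15 -1 0.07 0.0 [-0.13  0.82  0.89  2.44  4.34  1.84  1.26]
40 27 1 0.0 0.0 [ 1.57  1.07 -1.11  2.3  -1.29  0.2  -1.93]
40 27 1 0.07 0.0 [ 1.62  1.48 -1.55  2.43  1.86  0.41  1.2 ]
40 27 -1 0.0 0.0 [ 1.57  1.07 -1.11  2.3  -1.29  0.2   1.22]
40 27 -1 0.07 0.0 [-0.43  0.77  1.23  2.43  4.43  1.7   1.03]
```

The fitted arm model shows heading straight in (phi 0), 27° down, y-axis flipped, is within range and close to the present posture. Next I turn the tool in free space in front of the guard.

```bash
python3 -m pendant '[{"x":0,"y":15,"z":25,"ax":-0.066,"ay":0.077,"az":0.103,"fingers":0},{"x":0,"y":30,"z":50,"ax":-0.13,"ay":0.155,"az":0.205,"fingers":0},{"x":0,"y":45,"z":80,"ax":-0.2,"ay":0.23,"az":0.31,"fingers":0},{"x":0,"y":60,"z":105,"ax":-0.26,"ay":0.31,"az":0.41,"fingers":0},{"x":0,"y":75,"z":130,"ax":-0.33,"ay":0.385,"az":0.515,"fingers":0}]'|head -3
python3 -m pendant '[{"x":0,"y":0,"z":0,"ax":-0.066,"ay":0.077,"az":0.103,"fingers":0},{"x":0,"y":0,"z":0,"ax":-0.13,"ay":0.155,"az":0.205,"fingers":0},{"x":0,"y":0,"z":0,"ax":-0.2,"ay":0.23,"az":0.31,"fingers":0},{"x":0,"y":0,"z":0,"ax":-0.26,"ay":0.31,"az":0.41,"fingers":0},{"x":0,"y":0,"z":0,"ax":-0.33,"ay":0.385,"az":0.515,"fingers":0}]'|head -3
python3 - <<'E'
from h import *
g=load("g")
go(g["root"]+.1*g["out"]-.06*g["up"],phi=0,pitch=27,sgn=-1)
E
```

```text
time_s: 3.1
eef_pos: [0.4781, -0.2467, 0.4203]
orientation: [[-0.591, 0.799, -0.108], [0.677, 0.565, 0.472], [0.438, 0.206, -0.875]]
time_s: 3.6
eef_pos: [0.4775, -0.2473, 0.4236]
orientation: [[-0.245, 0.969, -0.015], [0.643, 0.174, 0.745], [0.725, 0.173, -0.666]]
t 3.6 pos [ 0.477 -0.247  0.424] q [ 1.03  0.51 -0.43  1.35 -0.47  1.83  0.85] F [-0.2 -1.  -0.4]
shift [-126.   19.  275.] turn [-0.22  0.23  0.36]
```

```bash
python3 -m pendant '[{"x":-15,"y":5,"z":40,"ax":-0.05,"ay":0.05,"az":0.08,"fingers":0},{"x":-35,"y":5,"z":75,"ax":-0.1,"ay":0.1,"az":0.15,"fingers":0},{"x":-50,"y":10,"z":110,"ax":-0.14,"ay":0.15,"az":0.23,"fingers":0},{"x":-65,"y":10,"z":145,"ax":-0.18,"ay":0.19,"az":0.3,"fingers":0},{"x":-80,"y":10,"z":180,"ax":-0.22,"ay":0.23,"az":0.36,"fingers":0}]'|head -4
python3 - <<'E'
from h import *
g=load("g")
go(g["root"]+.1*g["out"]-.06*g["up"],phi=0,pitch=27,sgn=-1)
E
```

```text
time_s: 4.1
eef_pos: [0.5032, -0.1636, 0.2442]
orientation: [[0.096, 0.978, 0.185], [0.45, -0.209, 0.868], [0.888, 0.0, -0.46]]
force: [0.9, -0.9, 0.2]
t 4.1 pos [ 0.503 -0.164  0.244] q [ 1.03  0.65 -0.39  1.73 -0.72  1.44  0.78] F [ 0.9 -0.9  0.2]
shift [-60.  10.  83.] turn [-0.    0.01  0.  ]
```

```bash
python3 -m pendant '[{"x":-25,"y":5,"z":15,"ax":0,"ay":0,"az":0,"fingers":0},{"x":-50,"y":10,"z":30,"ax":0,"ay":0,"az":0,"fingers":0},{"x":-60,"y":10,"z":55,"ax":0,"ay":0,"az":0,"fingers":0},{"x":-60,"y":10,"z":83,"ax":0,"ay":0.01,"az":0,"fingers":0},{"x":-60,"y":10,"z":83,"ax":0,"ay":0.01,"az":0,"fingers":0}]'|head -4
cat > now.py <<'E'
from h import *
from workcell import state,cams
import sys
g=load("g");R=np.array(state()["orientation"])
go(g["root"]+.018*g["out"]-.012*g["up"]-.011*R[:,2]-.011*R[:,0],phi=0,pitch=27,sgn=-1)
print("up in tool",(R.T@g["up"]).round(3),"out",(R.T@g["out"]).round(3))
if len(sys.argv)>1:
    n=sys.argv[1]
    for k in("top","scene"):
        d=cams.get_image(k);np.savez(k+n+".npz",**d)
        if k=="top":
            cv2.imwrite(f"pics/{k}{n}.png",cv2.resize(cv2.convertScaleAbs(d["frame"][130:290,190:350],alpha=1.3,beta=10),None,fx=3.6,fy=3.6,interpolation=cv2.INTER_CUBIC))
E
python3 now.py 1
```

```text
time_s: 4.6
eef_pos: [0.5216, -0.1169, 0.153]
orientation: [[0.091, 0.98, 0.179], [0.438, -0.201, 0.876], [0.894, -0.002, -0.448]]
force: [-0.3, 0.9, 0.1]
t 4.6 pos [ 0.522 -0.117  0.153] q [ 0.97  0.79 -0.41  1.79 -0.74  1.27  0.87] F [-0.3  0.9  0.1]
shift [23.  3. 75.] turn [-0.01 -0.01  0.  ]
up in tool [0.989 0.004 0.146] out [ 0.146 -0.009 -0.989]
```

View pics/top1.png

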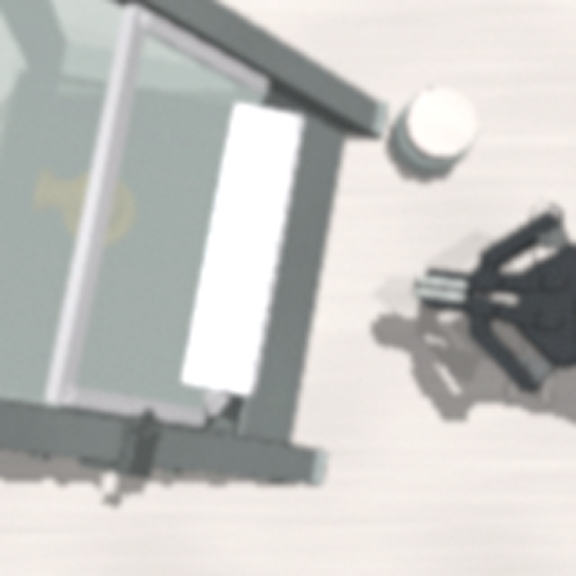

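The crop shows the shut fingertips at (415,290), aimed at the middle of the lip. They are clear of the jar at (437,125), and nothing has been disturbed. Going in beneath the lip.

```bash
python3 -m pendant '[{"x":-5,"y":3,"z":20,"ax":0,"ay":0,"az":0,"fingers":0},{"x":-5,"y":3,"z":40,"ax":0,"ay":0,"az":0,"fingers":0},{"x":-5,"y":3,"z":60,"ax":0,"ay":0,"az":0,"fingers":0},{"x":-5,"y":3,"z":72,"ax":0,"ay":0,"az":0,"fingers":0},{"x":-5,"y":3,"z":74,"ax":0,"ay":0,"az":0,"fingers":0}]'|head -4
python3 now.py 2
python3 - <<'E'
from h import *
from workcell import state
d=load("top1");d2=load("top2");s=state();R=np.array(s["orientation"]);print("tip px now pred",proj(d2,s["eef_pos"]+.011*R[:,2]))
print("tip px pic1 pred",proj(d,np.array([.5216,-.1169,.153])+.011*np.array([.179,.876,-.448])), "seen 305.3 210.6")
E
```

```text
time_s: 5.2
eef_pos: [0.5389, -0.0589, 0.1167]
orientation: [[0.09, 0.979, 0.184], [0.443, -0.204, 0.873], [0.892, 0.003, -0.452]]
force: [-0.2, -0.4, -0.3]
t 5.2 pos [ 0.539 -0.059  0.117] q [ 0.91  0.83 -0.44  1.84 -0.79  1.13  0.9 ] F [-0.2 -0.4 -0.3]
shift [28. -3.  4.] turn [-0. -0.  0.]
up in tool [0.99  0.005 0.142] out [ 0.142 -0.003 -0.99 ]
tip px now pred [271.11451147 202.31630623]
tip px pic1 pred [294.17395648 207.15099861] seen 305.3 210.6
```

View pics/top2.png

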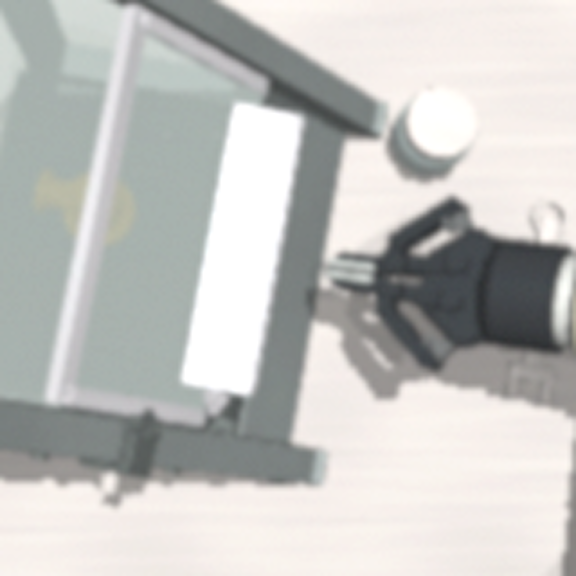

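```bash
python3 - <<'E'
from h import *
from workcell import state
d=load("top2");s=state();R=np.array(s["orientation"]);p=np.array(s["eef_pos"])
for u in range(270,300,2):
    v=202.3+(u-271)*.15
    for vv in(v,v+1.5):
        X=pt(d,u,vv);print(u,round(vv,1),X.round(3),"tool",(R.T@(X-p)*1000).round(0),end=" | ")
    print()
# other view
sc=load("scene2");print(proj(sc,p),proj(sc,p+.011*R[:,2]))
cv2.imwrite("pics/sc2.png",cv2.resize(cv2.convertScaleAbs(sc["frame"][90:250,180:400],alpha=2,beta=20),None,fx=3.6,fy=3.6,interpolation=cv2.INTER_CUBIC))
E
```

```text
270 202.2 [ 0.548 -0.052  0.052] tool [-53.   7.  38.] | 270 203.7 [ 0.544 -0.052  0.047] tool [-58.   3.  39.] | 
272 202.5 [ 0.548 -0.058  0.044] tool [-64.   8.  37.] | 272 204.0 [ 0.544 -0.058  0.041] tool [-66.   4.  37.] | 
274 202.8 [ 0.547 -0.064  0.037] tool [-73.   9.  34.] | 274 204.2 [ 0.544 -0.065  0.028] tool [-81.   5.  37.] | 
276 203.1 [ 0.547 -0.071  0.027] tool [-84.  10.  33.] | 276 204.6 [ 0.544 -0.071  0.021] tool [-90.   6.  35.] | 
278 203.4 [ 0.547 -0.078  0.016] tool [-96.  11.  32.] | 278 204.9 [ 0.543 -0.078  0.013] tool [-100.    7.   32.] | 
280 203.7 [ 0.548 -0.085  0.001] tool [-114.   13.   32.] | 280 205.2 [ 0.531 -0.072  0.133] tool [  8.  -5. -19.] | 
282 204.0 [ 0.533 -0.077  0.14 ] tool [ 13.  -2. -26.] | 282 205.5 [ 0.53  -0.077  0.139] tool [ 11.  -6. -26.] | 
284 204.2 [ 0.532 -0.082  0.14 ] tool [ 11.  -2. -31.] | 284 205.8 [ 0.529 -0.082  0.14 ] tool [ 10.  -6. -31.] | 
286 204.6 [ 0.531 -0.087  0.145] tool [ 13.  -2. -37.] | 286 206.1 [ 0.527 -0.087  0.144] tool [ 12.  -6. -38.] | 
288 204.9 [ 0.53  -0.092  0.144] tool [  9.  -2. -42.] | 288 206.4 [ 0.526 -0.091  0.149] tool [ 14.  -6. -44.] | 
290 205.2 [ 0.529 -0.097  0.147] tool [ 10.  -2. -48.] | 290 206.7 [ 0.525 -0.096  0.148] tool [ 11.  -6. -49.] | 
292 205.5 [ 0.528 -0.101  0.152] tool [ 13.  -3. -54.] | 292 207.0 [ 0.524 -0.101  0.154] tool [ 14.  -7. -55.] | 
294 205.8 [ 0.528 -0.108  0.142] tool [  1.  -1. -55.] | 294 207.2 [ 0.523 -0.106  0.154] tool [ 11.  -6. -60.] | 
296 206.1 [ 0.539 -0.132  0.002] tool [-134.   15.  -11.] | 296 207.6 [ 0.522 -0.111  0.158] tool [ 13.  -7. -66.] | 
298 206.4 [ 0.526 -0.118  0.143] tool [ -3.  -1. -65.] | 298 207.9 [ 0.521 -0.115  0.16 ] tool [ 12.  -7. -71.] | 
[277.18745249 163.07479984] [276.92853019 167.21999169]
```

View pics/sc2.png

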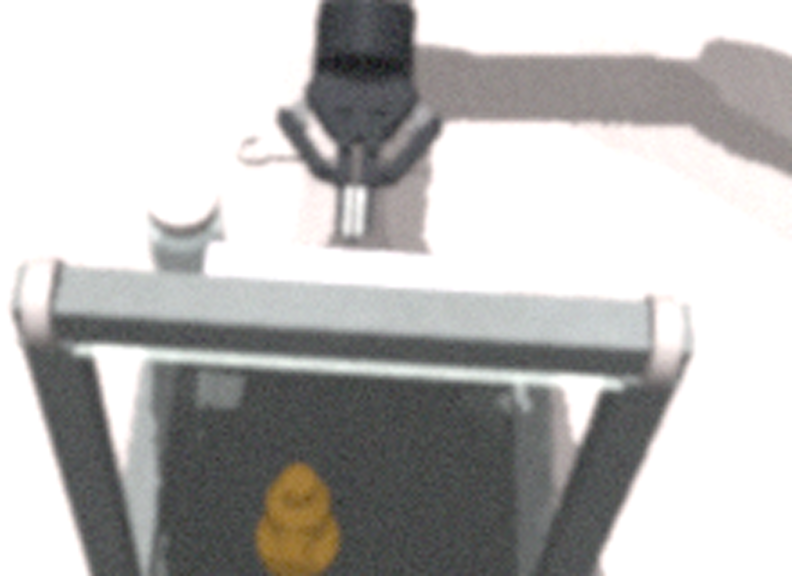

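Both views show the real fingertips ending about 29 mm short of where the stated tool frame puts them: scene crop (355,236), top crop (328,266), both at tool z ≈ -18 mm. The side position and top surface agree (+12 mm). I'll trust the cameras and go in farther, in small steps, watching the force.

```bash
python3 -m pendant '[{"x":0,"y":-2,"z":8,"ax":0,"ay":0,"az":0,"fingers":0},{"x":0,"y":-2,"z":16,"ax":0,"ay":0,"az":0,"fingers":0},{"x":0,"y":-2,"z":22,"ax":0,"ay":0,"az":0,"fingers":0},{"x":0,"y":-2,"z":26,"ax":0,"ay":0,"az":0,"fingers":0},{"x":0,"y":-2,"z":26,"ax":0,"ay":0,"az":0,"fingers":0}]'
python3 now.py 3; python3 - <<'E'
from h import *
from workcell import state
d=load("top3");s=state();R=np.array(s["orientation"]);p=np.array(s["eef_pos"])
for t in(-8,-14,-17,-20,-23,-26,-32,-40):
    c=proj(d,p+R@[.012,-.003,t/1000]);X=pt(d,*c);print(t,c.round(1),X.round(3),(R.T@(X-p)*1000).round(0))
E
```

```text
time_s: 5.8
eef_pos: [0.5416, -0.0354, 0.1047]
orientation: [[0.09, 0.979, 0.183], [0.442, -0.204, 0.873], [0.892, 0.002, -0.451]]
force: [0.0, 0.0, -0.4]
finger_gap: 0.004
grasp_force: 0.0
t 5.8 pos [ 0.542 -0.035  0.105] q [ 0.88  0.85 -0.45  1.87 -0.81  1.08  0.92] F [ 0.   0.  -0.4]
shift [ 28.  -0. -22.] turn [-0. -0.  0.]
up in tool [0.99  0.005 0.142] out [ 0.142 -0.004 -0.99 ]
-8 [266.3 203.2] [ 0.534 -0.034  0.169] [ 57.  -8. -29.]
-14 [268.4 203.4] [ 0.543 -0.047  0.061] [-43.   4.  11.]
-17 [269.4 203.6] [ 0.544 -0.05   0.051] [-54.   5.  13.]
-20 [270.4 203.7] [ 0.544 -0.053  0.05 ] [-56.   5.  10.]
-23 [271.5 203.8] [ 0.536 -0.051  0.122] [  9.  -3. -22.]
-26 [272.5 204. ] [ 0.535 -0.053  0.125] [ 10.  -3. -25.]
-32 [274.6 204.2] [ 0.534 -0.058  0.132] [ 14.  -3. -33.]
-40 [277.3 204.6] [ 0.533 -0.065  0.134] [ 13.  -3. -40.]
```

Tip end again at tool z ≈ -20, so the offset is consistent. I'll go 9 mm farther in, then raise to contact.

```bash
python3 -m pendant '[{"x":0,"y":0,"z":4,"ax":0,"ay":0,"az":0,"fingers":0},{"x":3,"y":0,"z":9,"ax":0,"ay":0,"az":0,"fingers":0},{"x":8,"y":0,"z":10,"ax":0,"ay":0,"az":0,"fingers":0},{"x":13,"y":0,"z":11,"ax":0,"ay":0,"az":0,"fingers":0},{"x":18,"y":0,"z":11.5,"ax":0,"ay":0,"az":0,"fingers":0}]' | sed -n 2,4p
python3 -m pendant '[{"x":2,"y":0,"z":0.3,"ax":0,"ay":0,"az":0,"fingers":0},{"x":4,"y":0,"z":0.6,"ax":0,"ay":0,"az":0,"fingers":0},{"x":6,"y":0,"z":0.9,"ax":0,"ay":0,"az":0,"fingers":0},{"x":8,"y":0,"z":1.1,"ax":0,"ay":0,"az":0,"fingers":0},{"x":10,"y":0,"z":1.4,"ax":0,"ay":0,"az":0,"fingers":0}]' | sed -n 2,4p
```

```text
eef_pos: [0.5456, -0.0178, 0.1162]
orientation: [[0.09, 0.979, 0.184], [0.443, -0.205, 0.873], [0.892, 0.003, -0.452]]
force: [-0.4, -0.6, 0.4]
eef_pos: [0.5467, -0.0126, 0.124]
orientation: [[0.091, 0.979, 0.184], [0.443, -0.205, 0.873], [0.892, 0.002, -0.452]]
force: [0.5, -0.6, -0.4]
```

```bash
python3 -m pendant '[{"x":2,"y":0,"z":0.3,"ax":0,"ay":0,"az":0,"fingers":0},{"x":4,"y":0,"z":0.6,"ax":0,"ay":0,"az":0,"fingers":0},{"x":6,"y":0,"z":0.9,"ax":0,"ay":0,"az":0,"fingers":0},{"x":8,"y":0,"z":1.1,"ax":0,"ay":0,"az":0,"fingers":0},{"x":10,"y":0,"z":1.4,"ax":0,"ay":0,"az":0,"fingers":0}]' | sed -n 2,4p
cat > meas.py <<'E'
import sys
from h import *
from workcell import cams,state
n=sys.argv[1];N=int(sys.argv[2]) if len(sys.argv)>2 else 3
L=[cams.get_image("top") for _ in range(N)]
d=dict(L[0]);d["frame"]=np.mean([x["frame"] for x in L],0).round().astype(np.uint8);np.savez("top"+n+".npz",**d)
Q,zc,k,P=cover(d);h=zc-.0287
g=load("g");Q=np.array(Q);print("cover px",k,"z",zc.round(4),"s",((h-.123)/C).round(4),"own-x of cover mean",((Q@g["X"][:2]).mean()).round(4),"t",state()["time_s"])
cv2.imwrite(f"pics/m{n}.png",cv2.resize(cv2.convertScaleAbs(d["frame"][215:265,205:265],alpha=1.3,beta=10),None,fx=12,fy=12,interpolation=cv2.INTER_CUBIC))
E
python3 meas.py 4
```

```text
eef_pos: [0.5478, -0.0068, 0.1324]
orientation: [[0.091, 0.979, 0.184], [0.443, -0.205, 0.873], [0.892, 0.003, -0.452]]
force: [0.5, 0.1, -0.7]
cover px 1507 z 0.173 s 0.026 own-x of cover mean 0.1043 t 7.55
```

```bash
python3 -m pendant '[{"x":2,"y":0,"z":0.3,"ax":0,"ay":0,"az":0,"fingers":0},{"x":4,"y":0,"z":0.6,"ax":0,"ay":0,"az":0,"fingers":0},{"x":6,"y":0,"z":0.9,"ax":0,"ay":0,"az":0,"fingers":0},{"x":8,"y":0,"z":1.1,"ax":0,"ay":0,"az":0,"fingers":0},{"x":10,"y":0,"z":1.4,"ax":0,"ay":0,"az":0,"fingers":0}]' | sed -n 2,4p
python3 meas.py 5 1
```

```text
eef_pos: [0.5489, -0.0015, 0.1402]
orientation: [[0.091, 0.979, 0.184], [0.443, -0.206, 0.872], [0.892, 0.002, -0.453]]
force: [-0.3, -1.7, -3.9]
cover px 1533 z 0.1787 s 0.0329 own-x of cover mean 0.1084 t 8.1
```

Contact with about 4 N along the slope, and the window is moving. I'll push on at an even pace.

```bash
for i in 1; do python3 -m pendant '[{"x":4,"y":0,"z":0.6,"ax":0,"ay":0,"az":0,"fingers":0},{"x":8,"y":0,"z":1.1,"ax":0,"ay":0,"az":0,"fingers":0},{"x":12,"y":0,"z":1.7,"ax":0,"ay":0,"az":0,"fingers":0},{"x":16,"y":0,"z":2.3,"ax":0,"ay":0,"az":0,"fingers":0},{"x":20,"y":0,"z":2.9,"ax":0,"ay":0,"az":0,"fingers":0}]' | sed -n 2,4p; done
python3 meas.py 6 1
python3 -m pendant '[{"x":4,"y":0,"z":0.6,"ax":0,"ay":0,"az":0,"fingers":0},{"x":8,"y":0,"z":1.1,"ax":0,"ay":0,"az":0,"fingers":0},{"x":12,"y":0,"z":1.7,"ax":0,"ay":0,"az":0,"fingers":0},{"x":16,"y":0,"z":2.3,"ax":0,"ay":0,"az":0,"fingers":0},{"x":20,"y":0,"z":2.9,"ax":0,"ay":0,"az":0,"fingers":0}]' | sed -n 2,4p
python3 meas.py 7 3
```

```text
eef_pos: [0.5514, 0.0103, 0.1574]
orientation: [[0.09, 0.979, 0.184], [0.443, -0.205, 0.873], [0.892, 0.003, -0.452]]
force: [0.6, -2.6, -4.3]
cover px 1592 z 0.1961 s 0.0542 own-x of cover mean 0.1204 t 8.65
eef_pos: [0.5538, 0.0216, 0.1739]
orientation: [[0.091, 0.979, 0.184], [0.443, -0.205, 0.873], [0.892, 0.003, -0.452]]
force: [1.2, -3.1, -4.6]
cover px 1654 z 0.2124 s 0.0741 own-x of cover mean 0.1325 t 9.3
```

View pics/m7.png

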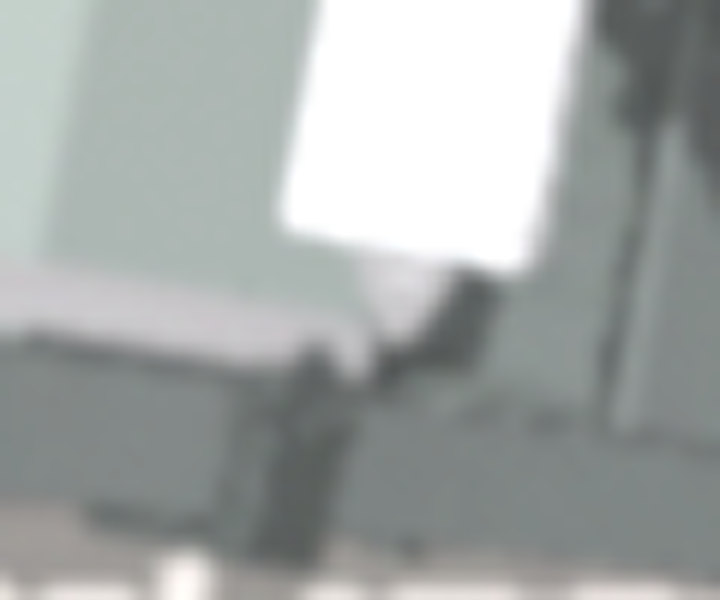

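In the crop (origin (205,215), scale 12) the pale tab's tip is at (392,345) and the dark marker's point at (318,345). I'll work out the remaining slope distance.

```bash
cat > gap.py <<'E'
from h import *
import sys
g=load("g");d=load("top0");root,X,Y,up,out=[g[k] for k in("root","X","Y","up","out")]
a=list(map(float,sys.argv[1:5]))
for u,v in((a[0],a[1]),(a[2],a[3])):
    u=205+(u+.5)/12-.5;v=215+(v+.5)/12-.5
    o,r=ray(d,u,v);q=o+r*(np.dot(root+.016*out-o,out)/np.dot(r,out))-root;print(round(u,2),round(v,2),"y",(q@Y).round(4),"up",(q@up).round(4))
E
python3 gap.py 392 345 318 345
```

```text
237.21 243.29 y 0.1192 up 0.0619
231.04 243.29 y 0.1217 up 0.0859
```

```bash
python3 -m pendant '[{"x":4,"y":0,"z":0.6,"ax":0,"ay":0,"az":0,"fingers":0},{"x":8,"y":0,"z":1.1,"ax":0,"ay":0,"az":0,"fingers":0},{"x":12,"y":0,"z":1.7,"ax":0,"ay":0,"az":0,"fingers":0},{"x":15,"y":0,"z":2.1,"ax":0,"ay":0,"az":0,"fingers":0},{"x":17,"y":0,"z":2.4,"ax":0,"ay":0,"az":0,"fingers":0}]' | sed -n 2,4p
python3 meas.py 8 8
```

```text
eef_pos: [0.5558, 0.0313, 0.1881]
orientation: [[0.09, 0.979, 0.184], [0.443, -0.205, 0.873], [0.892, 0.003, -0.452]]
force: [1.0, -1.9, -3.3]
cover px 1717 z 0.2266 s 0.0915 own-x of cover mean 0.1421 t 10.2
```

View pics/m8.png

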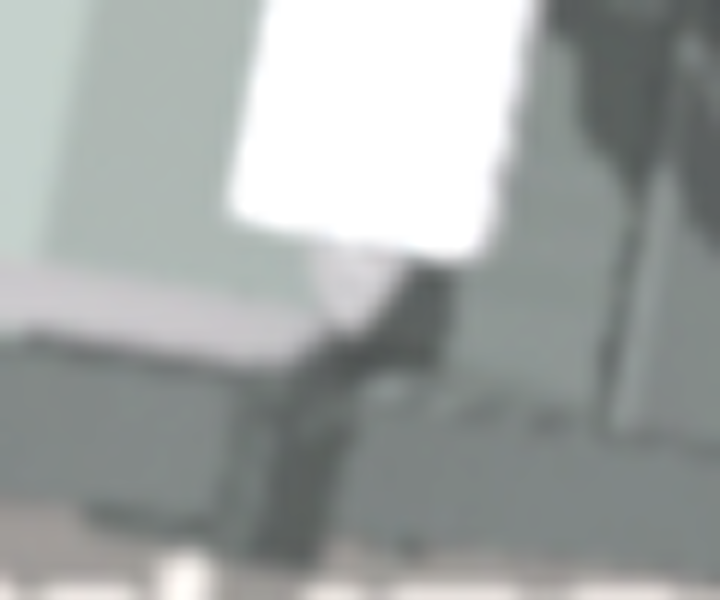

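```bash
python3 gap.py 343 335 318 343; python3 - <<'E'
from h import *
from scipy.ndimage import map_coordinates
g=load("g");root,X,Y,up,out=[g[k] for k in("root","X","Y","up","out")]
d=load("top0");A=np.mean([load("top"+k)["frame"].mean(-1) for k in "01234567"[:5]],0);B=load("top8")["frame"].astype(float).mean(-1)
A0=load("top0")["frame"].mean(-1)
def prof(I,y,us,o=.016):
    c=np.array([proj(d,root+y*Y+o*out+t*up) for t in us]);return map_coordinates(I,[c[:,1],c[:,0]],order=3)
us=np.arange(.062,.108,.003);print("up mm",(us*1000).round())
for y in(.119,.121,.123,.125,.128,.132,.14,.15,.158): print(y,prof(A,y,us).round().astype(int))
us=np.arange(.06,.1,.003);print("tab now; up",(us*1000).round())
for y in(.104,.107,.11,.113,.116,.118): print(y,prof(B,y,us).round().astype(int))
E
```

```text
233.12 242.46 y 0.1189 up 0.0785
231.04 243.12 y 0.1213 up 0.086
up mm [ 62.  65.  68.  71.  74.  77.  80.  83.  86.  89.  92.  95.  98. 101.
 104. 107.]
0.119 [138 139 139 139 139 138 135 131 130 132 136 138 140 140 140 139]
0.121 [139 140 140 140 140 136 127 118 115 118 128 136 140 141 141 141]
0.123 [139 139 139 138 135 127 112  97  92 100 115 129 136 138 140 141]
0.125 [133 133 131 128 121 110  92  78  74  83  99 115 124 127 130 133]
0.128 [102 102  99  94  88  80  70  65  65  69  77  86  92  95  98 102]
0.132 [81 80 77 74 72 71 69 66 65 66 69 73 76 76 76 77]
0.14 [87 84 78 69 63 62 64 66 65 64 67 72 75 75 75 78]
0.15 [88 87 83 75 68 63 62 62 62 62 67 76 80 79 77 79]
0.158 [91 91 86 78 68 63 61 61 61 62 65 72 77 78 77 75]
tab now; up [60. 63. 66. 69. 72. 75. 78. 81. 84. 87. 90. 93. 96. 99.]
0.104 [ 95 117 136 147 153 156 159 160 158 154 150 145 139 135]
0.107 [ 79 100 124 142 153 156 156 155 154 151 148 141 134 131]
0.11 [ 70  84 107 130 145 151 151 151 150 148 142 136 132 130]
0.113 [ 66  72  87 110 132 146 151 151 148 142 136 133 131 132]
0.116 [ 65  66  72  87 108 127 136 136 133 133 135 137 138 138]
0.118 [ 62  62  63  72  87 102 109 111 117 128 136 140 142 143]
```

Marker point at 85.5 mm and tab at about 78–79 mm on the same plane, so 6–8 mm remain. I'll push 5 mm more and measure again.

```bash
python3 -m pendant '[{"x":1,"y":0,"z":0.1,"ax":0,"ay":0,"az":0,"fingers":0},{"x":2.5,"y":0,"z":0.3,"ax":0,"ay":0,"az":0,"fingers":0},{"x":4,"y":0,"z":0.6,"ax":0,"ay":0,"az":0,"fingers":0},{"x":5,"y":0,"z":0.7,"ax":0,"ay":0,"az":0,"fingers":0},{"x":5,"y":0,"z":0.7,"ax":0,"ay":0,"az":0,"fingers":0}]' | sed -n 2,4p
python3 meas.py 9 8
cat > tab.py <<'E'
from h import *
from scipy.ndimage import map_coordinates
import sys
g=load("g");root,X,Y,up,out=[g[k] for k in("root","X","Y","up","out")]
d=load("top0")
def prof(I,y,us,o=.016):
    c=np.array([proj(d,root+y*Y+o*out+t*up) for t in us]);return map_coordinates(I,[c[:,1],c[:,0]],order=3)
for n in sys.argv[1:]:
    B=load("top"+n)["frame"].astype(float).mean(-1)
    us=np.arange(.066,.106,.003);print(n,"up",(us*1000).round())
    for y in(.104,.107,.11,.113,.115,.117,.119,.121,.123): print(y,prof(B,y,us).round().astype(int))
E
python3 tab.py 9; python3 - <<'E'
# independent: shift of the tab/lip patch between pictures, by phase-free template matching along the slope
from h import *
g=load("g");root,X,Y,up,out=[g[k] for k in("root","X","Y","up","out")];d=load("top0")
def rect(n):  # rectify plane 16 mm out: rows up (0.5mm), cols y
    I=load("top"+n)["frame"].astype(np.float32).mean(-1)
    src=np.array([[60,-60],[118,-60],[118,160],[60,160]],float)
    px=np.float32([proj(d,root+a/1000*Y+.016*out+b/1000*up) for a,b in src])
    H=cv2.getPerspectiveTransform(px,np.float32((src-[60,-60])*2));return cv2.warpPerspective(I,H,(116,440),flags=cv2.INTER_CUBIC)
R0=rect("4")
T=R0[2*(60-8):2*(60+40)+0,2*20:2*57]  # tab and lip-end region
for n in"56789":
    r=cv2.matchTemplate(rect(n),T,cv2.TM_CCOEFF_NORMED);_,m,_,l=cv2.minMaxLoc(r);print(n,m.__round__(3),"shift mm",(l[1]-104)/2,(l[0]-40)/2)
E
```

```text
eef_pos: [0.556, 0.0342, 0.1918]
orientation: [[0.09, 0.979, 0.184], [0.443, -0.205, 0.873], [0.892, 0.002, -0.452]]
force: [-0.5, -0.3, -3.3]
cover px 1739 z 0.2306 s 0.0963 own-x of cover mean 0.1447 t 11.1
9 up [ 66.  69.  72.  75.  78.  81.  84.  87.  90.  93.  96.  99. 102. 105.]
0.104 [109 132 147 155 163 170 171 168 161 155 150 144 138 134]
0.107 [ 95 122 143 155 163 163 161 158 155 151 146 138 132 130]
0.11 [ 78  98 121 141 153 154 151 150 150 146 139 134 131 130]
0.113 [ 68  78  97 123 144 153 154 150 144 137 134 132 132 132]
0.115 [ 65  70  83 106 129 144 147 142 136 132 133 135 136 136]
0.117 [ 63  64  71  86 107 122 126 124 126 132 137 140 141 141]
0.119 [ 60  60  62  69  82  92  97 103 117 131 140 142 143 144]
0.121 [ 57  57  57  60  65  70  76  88 109 129 140 143 144 144]
0.123 [ 61  59  57  58  60  63  69  81 101 122 135 140 141 142]
5 0.999 shift mm 7.0 0.0
6 0.998 shift mm 28.0 0.0
7 0.998 shift mm 49.0 0.0
8 0.999 shift mm 66.0 0.0
9 0.998 shift mm 70.5 0.0
```

Tab centre from its two edges is about 82–82.5 mm, and from template shift plus the known geometry 82.5 mm. The marker is at 85.5 mm, so 3 mm remain.

```bash
python3 -m pendant '[{"x":1,"y":0,"z":0.1,"ax":0,"ay":0,"az":0,"fingers":0},{"x":2,"y":0,"z":0.3,"ax":0,"ay":0,"az":0,"fingers":0},{"x":3,"y":0,"z":0.4,"ax":0,"ay":0,"az":0,"fingers":0},{"x":3,"y":0,"z":0.4,"ax":0,"ay":0,"az":0,"fingers":0},{"x":3,"y":0,"z":0.4,"ax":0,"ay":0,"az":0,"fingers":0}]' | sed -n 2,4p
python3 meas.py a 8
cat > shift.py <<'E'
from h import *
import sys
g=load("g");root,X,Y,up,out=[g[k] for k in("root","X","Y","up","out")];d=load("top0")
def rect(n):
    I=load("top"+n)["frame"].astype(np.float32).mean(-1)
    src=np.array([[60,-60],[118,-60],[118,160],[60,160]],float)
    px=np.float32([proj(d,root+a/1000*Y+.016*out+b/1000*up) for a,b in src])
    H=cv2.getPerspectiveTransform(px,np.float32((src-[60,-60])*4));return cv2.warpPerspective(I,H,(232,880),flags=cv2.INTER_CUBIC)
T=rect("4")[4*52:4*100,4*20:4*57]
for n in sys.argv[1:]:
    r=cv2.matchTemplate(rect(n),T,cv2.TM_CCOEFF_NORMED);_,m,_,l=cv2.minMaxLoc(r);print(n,"shift mm",(l[1]-208)/4)
E
python3 shift.py 9 a; python3 tab.py a
```

```text
eef_pos: [0.5566, 0.0358, 0.1945]
orientation: [[0.09, 0.979, 0.184], [0.442, -0.205, 0.873], [0.892, 0.003, -0.452]]
force: [-1.5, 0.3, -1.9]
cover px 1745 z 0.2333 s 0.0996 own-x of cover mean 0.1464 t 12.0
9 shift mm 70.25
a shift mm 74.0
a up [ 66.  69.  72.  75.  78.  81.  84.  87.  90.  93.  96.  99. 102. 105.]
0.104 [ 83 100 121 136 148 158 162 162 160 158 155 152 146 139]
0.107 [ 70  86 109 131 146 155 157 157 155 153 151 146 139 133]
0.11 [ 67  74  91 116 138 150 152 150 150 150 146 140 134 131]
0.113 [ 66  67  76  96 121 141 150 151 148 143 138 134 133 131]
0.115 [ 65  65  68  82 105 129 144 147 141 134 132 134 136 136]
0.117 [ 63  63  64  70  87 110 126 131 128 129 133 138 140 141]
0.119 [ 60  60  59  61  71  86  97 102 108 121 134 141 144 144]
0.121 [ 57  57  57  57  61  68  73  80  93 115 134 142 144 145]
0.123 [ 59  59  57  57  59  63  66  73  88 112 130 138 141 142]
```

View pics/ma.png

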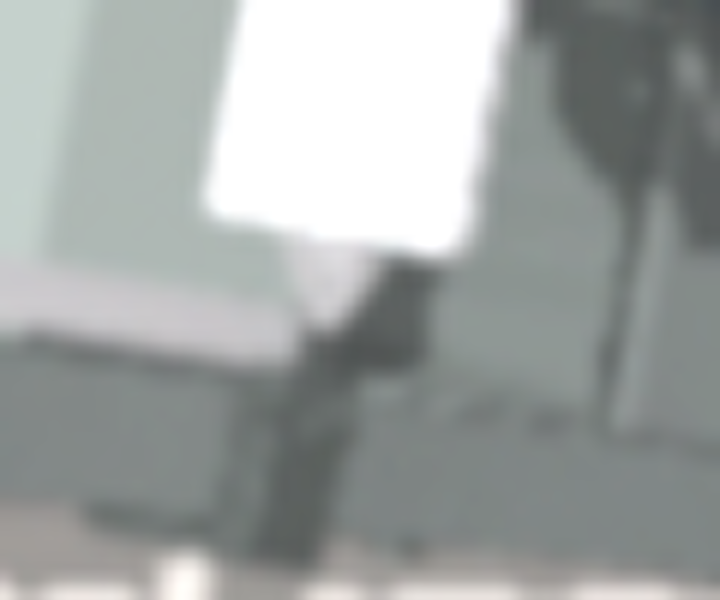

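The tab's tip at crop (325,330) now faces the marker's point at (318,343). Both are at about 85.5 mm on the common plane. I'll draw the fingers down off the lip, then straight back.

```bash
python3 -m pendant '[{"x":-3,"y":0,"z":-0.4,"ax":0,"ay":0,"az":0,"fingers":0},{"x":-8,"y":0,"z":-1.2,"ax":0,"ay":0,"az":0,"fingers":0},{"x":-14,"y":0,"z":-5,"ax":0,"ay":0,"az":0,"fingers":0},{"x":-20,"y":0,"z":-15,"ax":0,"ay":0,"az":0,"fingers":0},{"x":-22,"y":0,"z":-30,"ax":0,"ay":0,"az":0,"fingers":0}]' | sed -n 2,4p
python3 -m pendant '[{"x":0,"y":0,"z":-25,"ax":0,"ay":0,"az":0,"fingers":0},{"x":0,"y":0,"z":-50,"ax":0,"ay":0,"az":0,"fingers":0},{"x":0,"y":0,"z":-70,"ax":0,"ay":0,"az":0,"fingers":0},{"x":0,"y":0,"z":-85,"ax":0,"ay":0,"az":0,"fingers":0},{"x":0,"y":0,"z":-85,"ax":0,"ay":0,"az":0,"fingers":0}]' | sed -n 2,4p
python3 meas.py b 8; python3 shift.py a b; python3 tab.py b; python3 - <<'E'
from h import *
A=load("top0");B=load("topb")
for n,c in dict(jar=(311,165),wrench=(339,213)).items():
    u,v=c;a=A["frame"][v-22:v+22,u-18:u+18].mean(-1);b=B["frame"][v-22:v+22,u-18:u+18].mean(-1);print(n,cv2.phaseCorrelate(a.astype(float),b.astype(float)))
E
```

```text
eef_pos: [0.5485, -0.0011, 0.1878]
orientation: [[0.092, 0.979, 0.183], [0.442, -0.205, 0.873], [0.892, 0.001, -0.451]]
force: [-0.1, 0.7, 0.2]
eef_pos: [0.5339, -0.0777, 0.2271]
orientation: [[0.091, 0.978, 0.188], [0.445, -0.209, 0.871], [0.891, 0.004, -0.454]]
force: [-0.0, -0.2, -0.5]
cover px 1701 z 0.2331 s 0.0994 own-x of cover mean 0.1465 t 13.4
a shift mm 74.0
b shift mm 74.0
b up [ 66.  69.  72.  75.  78.  81.  84.  87.  90.  93.  96.  99. 102. 105.]
0.104 [ 79  96 115 131 142 150 155 155 153 151 148 145 139 133]
0.107 [ 67  82 104 125 140 148 150 150 148 147 144 139 133 127]
0.11 [ 64  70  87 111 132 144 145 144 144 144 140 134 128 125]
0.113 [ 62  64  72  92 116 135 144 144 141 136 131 128 127 126]
0.115 [ 62  62  65  78 100 123 137 140 135 128 126 128 129 130]
0.117 [ 60  60  60  66  83 105 120 125 123 123 127 132 134 135]
0.119 [ 57  57  56  58  68  82  93  98 103 116 128 135 137 137]
0.121 [ 55  55  54  55  58  64  69  76  89 110 128 136 138 138]
0.123 [ 57  56  55  54  56  60  63  69  85 107 124 132 135 136]
jar ((-0.1689098010737169, 0.38337738759139484), 0.7060128371244182)
wrench ((-16.208419005169468, -1.716101961510681), 0.15253706910729156)
```

The window held at the same 74.0 mm shift with the fingers clear. The jar is unmoved. The wrench is hidden under the hand, which stayed well above it.

```bash
python3 -c "
from workcell import hand_in
print(hand_in())"
```

```text
the job is handed in; nothing more can be done
None
```

The job is handed in: I pushed the window up 74 mm from under its lip, the tab measures level with the marker point to about 1 mm by camera, and the window held there once the fingers were clear.

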